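# Open the bar clamp on a glued-up lamp base

## Robot

A 7-joint arm with a two-finger parallel gripper is mounted at the origin on the work surface. World frame = base frame: x ahead of the robot, y to its left, z up, the work surface at z = 0. Lengths are in m, angles in rad, forces in N, time in s.
With the tool pointing down it reaches from about 0.4 to 0.85 m from the base axis. Payload 10.4 kg.
Tool frame: the origin (TCP) lies on the centre line of the jaws, within the pads' length; the fingertips stand r.finger_overhang ahead of it and the grasp point (between the pads) lies 5 mm behind it (r.finger_overhang is the distance from the TCP to the fingertips, in m); z points along the fingers, y is the line along which they close (so a half turn about z gives the same grasp; the last joint's range is limited). The gripper opens to 87 mm and grips with 3 to 60 N. Pads are 19 mm wide; open, the fingers measure 117 mm over their backs; the gripper's body (75 mm by 190 mm) begins 51 mm behind the grasp point.
Start: joints at [-1.139, 0.332, -0.065, 1.46, 0.022, 1.35, -0.088], TCP at [0.275, 0.561, 0.237] pointing down, gripper open.
Joint ranges: [-2.6, 2.6], [-0.5, 2.12], [-1.47, 1.34], [0.16, 2.42], [-1.27, 4.41], [0.06, 2.06], [-2.6, 2.6]. Speed limits (rad/s): [2.22, 2.22, 2.79, 2.79, 3.14, 3.14, 3.14].

## Interface

Orientations are given as a unit quaternion [x, y, z, w].
In Python, from bench import read_state, viewer, r gives the robot as it stands.
- The arm moves only by the tool carry_out, never from a script. Its argument "moves" is a list of rows, each a list of 6 numbers: the shift along the tool's x, y, z in units of 40 mm (1.0 is 40 mm), then the turn, a rotation vector about the tool's x, y, z in units of 8 degrees (1.0 is 8 degrees). A call has 1 to 20 rows; each row shifts and turns the commanded pose from where the row before left it, along the tool's axes as they then stand; what a row does not reach is not made up. A row lasts 1/8 s, in which the tool goes at most 62.5 mm and 10.7 degrees, less where a joint would pass 70% of its speed; a pose out of reach is approached as far as the arm can. A call is refused whole if a number of a shift passes 1 or a number of a turn 1, either way. A call with a gripper value outside its range is refused whole. "fingers" is the finger opening in mm, from 0 to 87, set as the call begins (left out, the last holds). The fingers move at their own pace and stop on an object; "force" is the grip in N (left out, the last holds). Time passes only in rows, so rows that do not move let the fingers close. It gives the time, the measured TCP pose, the force, the opening and the grip force at its end, in the units of the state.
- read_state(): the state, without advancing time (a new reading comes with each control period).
- viewer.camera(name): name is "scene" or "top"; returns a dict with "pixels" (480x640x3 uint8, red, green, blue), "range_z" (480x640 float32, m along the optical axis (not along the pixel's ray), 0 where there is no reading), "fx", "fy", "cx", "cy" (pixels), "k1" (the pictures are not rectified: a ray, as slopes to the right and down, at radius r is drawn at 1 + k1 r^2 times it, then the intrinsics apply), "xyz" and "orientation" of the camera in the world. Camera axes: x right, y down, z forward; pixel columns grow to the right and rows downward; lengths in m; the calibration is good to about 2 mm. A picture is of the moment at which its call begins.
- r.close_job(): hands the job in; it is judged then, once.
The state is a dict: "time": time; "joint_positions": joint angles; "joint_vel": joint speeds; "joint_torque": joint torques, N m; "ee_pos": TCP position; "eef_rot": TCP orientation; "ft_force": force on the tool from outside, world axes, zero at the start; "torque": the same for the moment, N m; "width": finger opening in m; "grip_force": force on a finger pad.
Only numpy, scipy, OpenCV 4.12 (cv2) and the standard library are available. Lean on these libraries where they do the work, as an engineer would, in place of code of your own. Each camera call takes 0.05 s, during which the arm holds its last target. There are 200 camera calls.

## Task

The glue on the wooden lamp base has set and the clamp's screw is already slackened. With your fingertips press down the thumb release at the back of the clamp's sliding jaw and, keeping it pressed, push the jaw back along the bar, away from the wood, until it is fully home against the stop pin near the tail end; then let go so that the release springs up again. Only press and push: do not lift anything, and leave the lamp base, the mug, the metal shade and the tape roll where they stand.

Things in the scene. Friction and masses are not known exactly. Their poses are not given: they have to be found in the camera images.
- clamp: Bar clamp on a plywood board (140 x 440 x 18 mm) fixed to the bench; origin on the bench top under the bar. The 16 mm wide aluminium bar, top 46 mm above the bench with ratchet teeth (4 mm high, every 10 mm), runs along y: +y to the screw head with its T-handle (at 250 mm, 112 mm high), -y to the tail (bar ends at -125 mm). x is across the bar, z up. Nothing stands above the bar on the tail side.
- jaw (a joint): Place of the grey sliding jaw on the bar, m: starts at 0.005 to 0.036 near the wood, 0.150 is fully home at the stop pin; it grows as the jaw moves along the clamp's -y. With the release up a claw in the teeth blocks motion to the tail after up to 10 mm of play, however hard it is pushed, and it locks again if the release comes up on the way. With the release down the jaw slides with about 3 N.
- release (a joint): Angle (rad) of the thumb release, a dark steel rocker on the sliding jaw: 0 to 0.04 up (to 0.14 if its claw stands on top of a tooth), 0.26 fully down; the claw clears the teeth above 0.14. A spring lifts it: 2 N on the pad starts it, 5 to 6 N takes it to its stop. Its pin, along the clamp's x, lies 34 mm from the pad's middle towards the screw head and 22 mm below the pad's top.
- thumb_pad (a point): Middle of the top of the release's pad, a level plate 34 mm across the bar and 36 mm along it, overhanging the tail side of the sliding jaw. 78 mm above the bench when up, 69 mm when fully down (then sloping 15 degrees down to the tail, its middle 5 mm nearer the tail). The tall part of the jaw, top 108 mm above the bench, begins 56 mm from here towards the screw head. y points to the screw head.
- jaw_face (a point): Middle of the sliding jaw's clamping face (46 mm wide, from 47 to 108 mm above the bench), which looks towards the lamp base and the screw head; this point is 80 mm above the bench. The jaw is 60 mm long behind it.
- stop_pin (a point): Centre of the steel stop pin, 8 mm thick and 48 mm long, across the bar near its tail, 35 mm above the bench. When home, the rear end of the jaw's body touches it, the clamping face is 64 mm from the pin's centre along the bar, and the pad overhangs beyond the pin.
- lamp_base_centre (a point): Centre of the glued-up wooden lamp base, a loose block of three staves, 100 mm across the bar, 84 mm along it, 46 mm high, lying on two wooden bearers between the sliding jaw and the screw; its top is 94 mm above the bench. To be left alone.
- mug_centre (a point): Centre, half-way up, of the white handleless mug, 80 mm wide and 92 mm high, loose on the bench. To be left alone.
- shade_centre (a point): Centre, half-way up, of the polished metal dome shade, rim down, 110 mm wide and 74 mm high with a 22 mm neck on top, loose on the bench. To be left alone.
- tape_centre (a point): Centre, half-way up, of the paper tape roll lying flat, 100 mm wide and 25 mm high with a 76 mm hole, loose on the bench. To be left alone.
- pad_lip (a point): Middle of the inner face of the lip that turns up 12 mm above the pad's tail-side edge, over its full 34 mm width, 17 mm behind the pad's middle: a fingertip on the pad bears against it to push the jaw back. Point 6 mm above the pad. Moves with the release.
Not all that is in view belongs to the job. What is shaped like the part that bears mug_centre but red or yellow is not meant.

How it is judged:
On the way, in this order (a step that is already met when the one before it is completed fails the run):
1. the fingers press the thumb release down far enough to free the claw, while the jaw is still near the wood (value of joint release above 0.14 rad and contact force between the fingers and release above 0.5 N and value of joint jaw below 0.07 m), for 0.1 s.
2. the jaw is past the middle of its travel with the release still held down (value of joint release above 0.12 rad and contact force between the fingers and release above 0.3 N and value of joint jaw above 0.085 m), for 0.05 s.
At the end, for the whole second after the job is handed in: The jaw stands against the stop pin (within 5 mm) and at rest, the release has sprung up (below 0.07 rad), the lamp base lies within 10 mm of where it was, and the mug, shade and tape roll stand upright within 20 mm of where they were (value of joint jaw above 0.145 m and value of joint release below 0.07 rad and velocity of joint jaw between -0.01 and 0.01 m/s and distance of lamp_base_centre from where it was at the start of the episode below 0.01 m and angle between lamp_base_centre's own z axis and vertical below 0.1 rad and distance of each of mug_centre, shade_centre, tape_centre from where it was at the start of the episode below 0.02 m and angle between each of mug_centre, shade_centre, tape_centre's own z axis and vertical below 0.15 rad); the robot touches nothing.
It fails at once if the lamp base is lifted or pushed about (distance of lamp_base_centre from where it was at the start of the episode above 0.01 m).
It fails at once if the mug is lifted, pushed away or tipped (distance of mug_centre from where it was at the start of the episode above 0.02 m or angle between mug_centre's own z axis and vertical above 0.3 rad).
It fails at once if the shade is lifted, pushed away or tipped (distance of shade_centre from where it was at the start of the episode above 0.02 m or angle between shade_centre's own z axis and vertical above 0.3 rad).
It fails at once if the tape roll is lifted or pushed away (distance of tape_centre from where it was at the start of the episode above 0.02 m).
It also fails if it takes over 38 s, if anything falls off the work surface, if the arm or the gripper's body presses on something with over 40 N, if the wrist force passes 120 N, or if a joint passes its speed limit or range.

## Working session

There is one attempt and no reset: what is moved stays moved. The work goes in short steps, Python scripts to look and compute and a tool call to move; the robot and the scene stay as the last step left them, time stands still between calls to the robot, and variables do not carry over. Pictures are saved under pics/ and viewed, at most 10 in all, crops included, and the job is handed in when it is done.

Besides the shell and the picture viewer there is one more tool, called after "Call:" by a JSON object that holds its "fn" and its "kwargs", one argument or row to a line. carry_out: Moves the arm, as the interface text tells. Its arguments: {"type":"object","properties":{"moves":{"type":"array","items":{"type":"array","items":{"type":"number"}}},"fingers":{"type":"number"},"force":{"type":"number"}},"required":["moves"]}

```bash
mkdir -p pics; cat > h.py <<'E'
import numpy as np, cv2
from bench import read_state, viewer, r
from scipy.spatial.transform import Rotation as R
def shot(n):
    c=viewer.camera(n); np.save('/tmp/%s.npy'%n,c,allow_pickle=True); return c
def load(n): return np.load('/tmp/%s.npy'%n,allow_pickle=True).item()
def cloud(c):
    v,u=np.mgrid[0:480,0:640].astype(float)
    K=np.array([[c['fx'],0,c['cx']],[0,c['fy'],c['cy']],[0,0,1]])
    p=cv2.undistortPoints(np.stack([u.ravel(),v.ravel()],1)[:,None],K,np.array([c['k1'],0,0,0.]))[:,0]
    z=c['range_z'].ravel(); P=np.c_[p*z[:,None],z]
    o=np.array(c['orientation'])
    M=R.from_quat(o).as_matrix() if o.size==4 else o
    return (P@M.T+c['xyz']).reshape(480,640,3)
E
python3 - <<'E'
from h import *
for n in('scene','top'):
    c=shot(n); cv2.imwrite('pics/%s1.png'%n,c['pixels'][...,::-1]); print(c['xyz'],c['orientation'],c['fx'],c['k1'])
s=read_state(); print(s, r.finger_overhang)
E
```

```text
[ 1.34449172 -0.313351    0.64253013] [ 0.72099843  0.50772438 -0.27819164 -0.3807711 ] 543.9021404069192 -0.14629580810278903
[ 0.47041173 -0.01627278  1.12673364] [ 0.70766299 -0.70589394  0.02929437 -0.00828753] 518.7232336840528 -0.12086048572611514
{'time': 0.1, 'joint_positions': array([-1.13861616,  0.3328156 , -0.06470322,  1.4608378 ,  0.02161697,
        1.34989213, -0.08850955]), 'joint_vel': array([ 5.50380999e-05, -2.10085206e-03, -4.70437963e-04, -4.91314329e-03,
        3.27458596e-04, -6.38065153e-05,  6.49420191e-04]), 'joint_torque': array([ 1.30128206e-03, -6.24545860e+01,  2.43474013e-02, -3.90712380e+01,
       -6.14608498e-02,  3.65100126e-02,  5.85942439e-05]), 'ee_pos': array([0.27440592, 0.56118522, 0.2358385 ]), 'eef_rot': array([ 2.25427713e-01,  9.74259694e-01, -6.19273301e-04, -1.06799185e-04]), 'ft_force': array([-1.24101948,  0.44852558,  0.30151264]), 'torque': array([-0.03863258, -0.025056  ,  0.03055199]), 'grip_force': 0.0, 'width': 0.08710368060909691} 0.014
```

View pics/scene1.png

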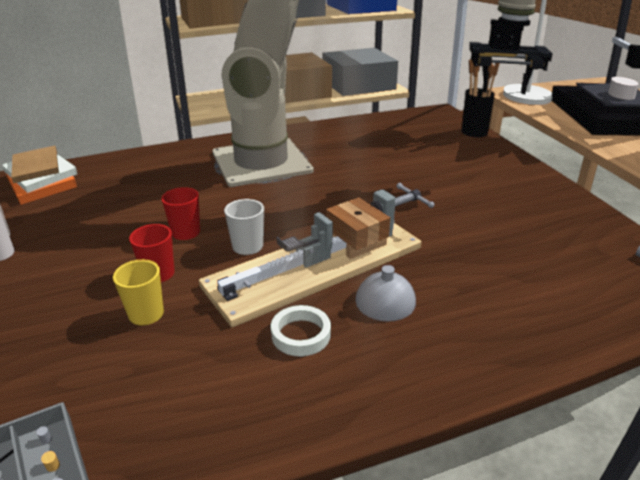

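View pics/top1.png

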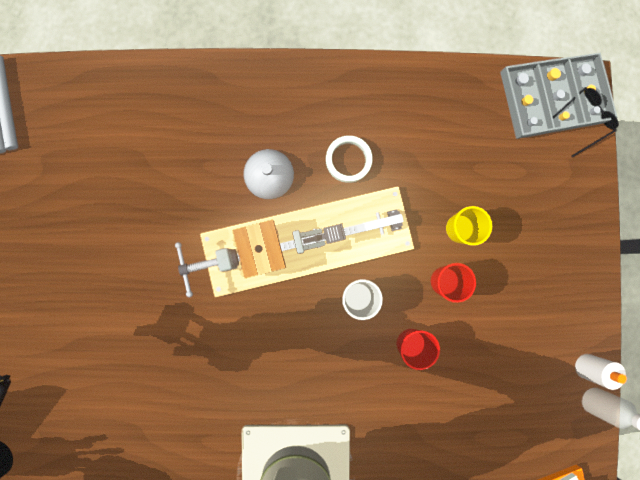

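The scene view shows the clamp in the middle. In the top view the tail is to the right at (395,218), the rocker pad about (335,233), the lamp base at (260,248), the mug at (362,299), the shade at (269,174) and the tape at (349,159).

```bash
python3 - <<'E'
from h import *
c=load('top'); P=cloud(c)
cv2.imwrite('pics/crop.png',cv2.resize(c['pixels'][190:300,225:425,::-1],None,fx=4,fy=4,interpolation=cv2.INTER_CUBIC))
# board: z~0.018 points, colour
Z=P[...,2]; m=np.zeros(Z.shape,bool); m[180:300,195:420]=1
b=m&(abs(Z-.018)<.005); q=P[b][:,:2].astype(np.float32)
print('board',cv2.minAreaRect(q),np.median(P[b],0))
for u,v in[(335,233),(330,234),(340,232),(312,238),(300,240),(393,219),(260,248),(362,299),(269,174)]: print(u,v,P[v,u].round(4))
# pad patch
for lo,hi in((.072,.084),(.1,.115)):
    k=m&(Z>lo)&(Z<hi); k[:,:285]=0; 
    ys,xs=np.nonzero(k); print(lo,k.sum(),xs.min(),xs.max(),ys.min(),ys.max(),P[k].mean(0).round(4), cv2.minAreaRect(P[k][:,:2].astype(np.float32)))
E
```

```text
board ((0.5197347402572632, -0.0254717618227005), (0.456805020570755, 0.2563963532447815), 88.96668243408203) [ 0.51647937 -0.06109236  0.01862306]
335 233 [ 0.527  -0.0808  0.08  ]
330 234 [ 0.5252 -0.0708  0.0765]
340 232 [ 0.5292 -0.0911  0.0776]
312 238 [ 0.5176 -0.0346  0.0606]
300 240 [ 0.5116 -0.0102  0.1064]
393 219 [ 0.5588 -0.2052  0.0462]
260 248 [0.4959 0.0692 0.096 ]
362 299 [ 0.388  -0.1445  0.0011]
269 174 [0.6508 0.0551 0.0563]
0.072 341 285 379 224 299 [ 0.5165 -0.0818  0.0782] ((0.4820809066295624, -0.09411530196666718), (0.20118926465511322, 0.11679435521364212), 70.7396240234375)
0.1 168 292 303 230 253 [ 0.509  -0.0058  0.1082] ((0.5087525844573975, -0.006016651168465614), (0.04524824395775795, 0.014344105497002602), 14.191306114196777)
```

View pics/crop.png

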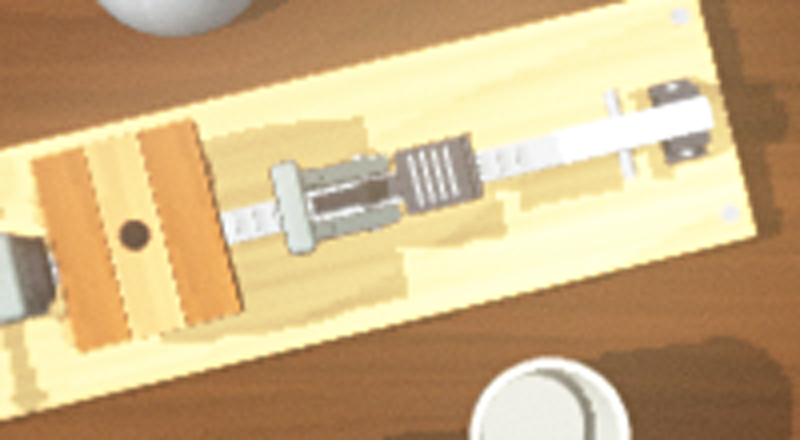

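The crop shows the pad at crop (397–480, 135–212), the lip along its right edge at about x=475, the stop pin at (620,132), and the jaw's tall part at (293,208).

```bash
python3 - <<'E'
from h import *
c=load('top'); P=cloud(c); Z=P[...,2]
k=np.zeros(Z.shape,bool); k[218:248,318:352]=1; k&=(Z>.07)&(Z<.1)
q=P[k]; print(k.sum(),cv2.minAreaRect(q[:,:2].astype(np.float32)),np.median(q[:,2]))
a=np.deg2rad(14.1); t=np.array([np.sin(a),-np.cos(a)]); n=np.array([np.cos(a),np.sin(a)])
s=q[:,:2]@t; w=q[:,:2]@n
for lo in np.arange(s.min(),s.max(),.003):
    j=(s>=lo)&(s<lo+.003); print(round(lo,4),j.sum(),np.median(q[j,2]).round(4),q[j,2].max().round(4),w[j].min().round(4),w[j].max().round(4))
for nm,p in(('jawtop',(.5088,-.006)),('tailend',(.5588,-.2052)),('tcp',read_state()['ee_pos'][:2])): print(nm,np.dot(p,t),np.dot(p,n))
u,v=225+620/4,190+132/4; print('pin',[P[int(y),int(x)].round(4) for x,y in((379,215),(382,231))])
# cloud of tall things near path
M=R.from_quat(read_state()['eef_rot']).as_matrix(); print(M.round(3))
for nm,sl in(('mug',np.s_[275:325,335:390]),('shade',np.s_[145:202,240:298]),('tape',np.s_[130:190,320:378])):
    q=P[sl].reshape(-1,3); q=q[q[:,2]>.02]; print(nm,q.min(0).round(3),q.max(0).round(3))
E
```

```text
354 ((0.5252488255500793, -0.07304640114307404), (0.03397564962506294, 0.05101766064763069), 13.28576374053955) 0.0784813297051814
0.1733 1 0.0701 0.0701 0.4898 0.4898
0.1763 3 0.0722 0.0724 0.4863 0.4952
0.1793 8 0.0724 0.0745 0.4858 0.4961
0.1823 12 0.0753 0.0802 0.4801 0.5053
0.1853 25 0.0783 0.0828 0.4753 0.5073
0.1883 24 0.0785 0.0833 0.4748 0.5083
0.1913 25 0.0783 0.0825 0.4763 0.5077
0.1943 24 0.078 0.0827 0.4753 0.5068
0.1973 25 0.0782 0.0824 0.4749 0.5081
0.2003 24 0.0782 0.0822 0.4757 0.5078
0.2033 24 0.0784 0.0811 0.4753 0.5068
0.2063 26 0.0772 0.0825 0.4749 0.5083
0.2093 24 0.0795 0.0822 0.4758 0.5073
0.2123 26 0.0787 0.0827 0.4747 0.5069
0.2153 26 0.0779 0.0811 0.4744 0.5084
0.2183 32 0.0826 0.0926 0.4752 0.5075
0.2213 23 0.0901 0.0939 0.4747 0.5077
0.2243 2 0.088 0.0882 0.4888 0.5054
jawtop 0.12977055008843671 0.49200919130616305
tailend 0.33514980612245937 0.49197468172262465
tcp -0.47742843725856726 0.40285176180127696
pin [array([ 0.5676, -0.1765,  0.0399]), array([ 0.5336, -0.1823,  0.0427])]
[[-0.898  0.439 -0.   ]
 [ 0.439  0.898 -0.001]
 [-0.    -0.001 -1.   ]]
mug [ 0.355 -0.175  0.02 ] [ 0.47  -0.016  1.127]
shade [ 0.47  -0.016  0.02 ] [0.711 0.111 1.127]
tape [ 0.47  -0.163  0.02 ] [ 0.741 -0.016  1.127]
```

Call:
{"fn": "carry_out", "kwargs": {
  "fingers": 0,
  "force": 20,
  "moves": [
    [0,0,0,0,0,0.89],
    [0,0,0,0,0,0.89],
    [0,0,0,0,0,0.89],
    [0,0,0,0,0,0.89],
    [0,0,0,0,0,0.89],
    [0,0,0,0,0,0.89],
    [0,0,0,0,0,0.89],
    [-0.5,0.1,0,0,0,0],
    [-0.9,0.15,0,0,0,0],
    [-0.9,0.15,0,0,0,0],
    [-0.9,0.15,0,0,0,0],
    [-0.9,0.15,0,0,0,0],
    [-0.9,0.15,0,0,0,0],
    [-0.9,0.15,0,0,0,0],
    [-0.9,0.15,0,0,0,0],
    [-0.9,0.15,0,0,0,0],
    [-0.9,0.15,0,0,0,0],
    [-0.9,0.15,0,0,0,0],
    [0,0,0,0,0,0]
  ]
}}

```text
time: 2.48
ee_pos: [0.4301, 0.2046, 0.2365]
eef_rot: [0.616, 0.788, -0.0, 0.0]
ft_force: [-0.1, 0.7, -0.1]
width: 0.0006
grip_force: 0.0
```

```bash
cat > st.py <<'E'
from h import *
s=read_state(); a=np.deg2rad(14.1); t=np.array([np.sin(a),-np.cos(a)]); n=np.array([np.cos(a),np.sin(a)])
p=s['ee_pos']; print('t',round(s['time'],2),'s,w',(p[:2]@t).round(4),(p[:2]@n).round(4),'tipz',(p[2]-.014).round(4),'F',s['ft_force'].round(1),'width',s['width'].round(4))
print(R.from_quat(s['eef_rot']).as_matrix().round(3).tolist(), s['joint_positions'].round(2))
E
python3 st.py
```

```text
Traceback (most recent call last):
  File "st.py", line 3, in <module>
    p=s['ee_pos']; print('t',round(s['time'],2),'s,w',(p[:2]@t).round(4),(p[:2]@n).round(4),'tipz',(p[2]-.014).round(4),'F',s['ft_force'].round(1),'width',s['width'].round(4))
                                                                                                                                                           ^^^^^^^^^^^^^^^^
AttributeError: 'float' object has no attribute 'round'
```

Call:
{"fn": "carry_out", "kwargs": {
  "moves": [
    [-0.84,0.07,0,0,0,0],
    [-0.84,0.07,0,0,0,0],
    [-0.84,0.07,0,0,0,0],
    [-0.84,0.07,0,0,0,0],
    [-0.84,0.07,0,0,0,0],
    [-0.84,0.07,0,0,0,0],
    [-0.84,0.07,0,0,0,0],
    [-0.84,0.06,0,0,0,0],
    [-0.82,0.06,0,0,0,0],
    [0,0,0.7,0,0,0],
    [0,0,0.8,0,0,0],
    [0,0,0.8,0,0,0],
    [0,0,0.6,0,0,0],
    [0,0,0,0,0,0],
    [0,0,0,0,0,0]
  ]
}}

```text
time: 4.35
ee_pos: [0.5267, -0.078, 0.1215]
eef_rot: [0.615, 0.789, 0.0, 0.0]
ft_force: [0.7, -0.2, -1.0]
width: 0.0002
grip_force: 0.0
```

```bash
sed -i "s/s\['width'\].round(4)/round(s['width'],4)/" st.py; python3 st.py; python3 - <<'E'
from h import *
c=shot('scene'); cv2.imwrite('pics/s2.png',cv2.resize(c['pixels'][180:310,190:390,::-1],None,fx=4,fy=4,interpolation=cv2.INTER_CUBIC))
E
```

```text
t 4.35 s,w 0.204 0.4918 tipz 0.1075 F [ 0.7 -0.2 -1. ] width 0.0002
[[-0.244, 0.97, 0.001], [0.97, 0.244, 0.0], [0.0, 0.001, -1.0]] [-0.48  0.25  0.62  1.87 -0.17  1.07  0.45]
```

View pics/s2.png

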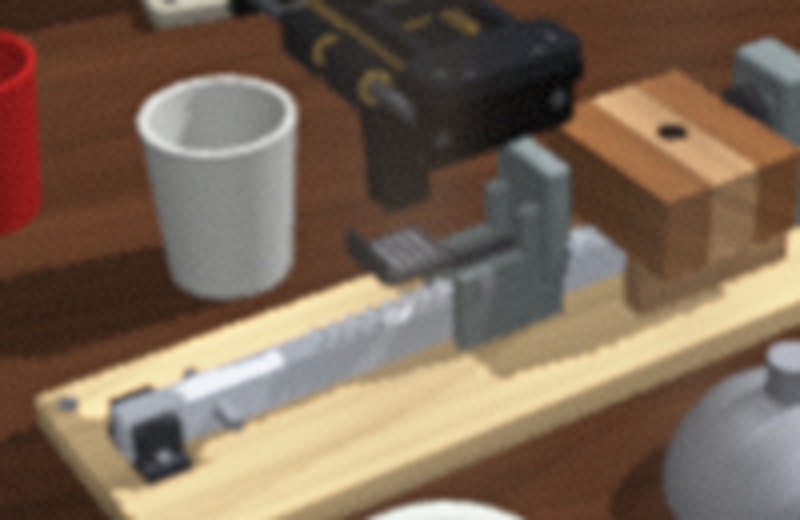

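The fingertips at (400,205) stand above the pad at (410,245), in front of its lip at (365,255). The gripper body clears the jaw top and the mug. Next, press down.

Call:
{"fn": "carry_out", "kwargs": {
  "moves": [
    [-0.1,0,0.3,0,0,0],
    [0,0,0.3,0,0,0],
    [0,0,0,0,0,0],
    [0,0,0.1,0,0,0],
    [0,0,0.1,0,0,0],
    [0,0,0,0,0,0]
  ]
}}

```text
time: 5.15
ee_pos: [0.5277, -0.0823, 0.0888]
eef_rot: [0.615, 0.788, 0.0, 0.0]
ft_force: [0.4, -1.7, 4.9]
width: 0.0004
grip_force: 2.3
```

```bash
python3 st.py
```

```text
t 5.15 s,w 0.2083 0.4918 tipz 0.0748 F [ 0.4 -1.7  4.9] width 0.0004
[[-0.243, 0.97, 0.001], [0.97, 0.243, -0.0], [-0.0, 0.001, -1.0]] [-0.46  0.3   0.61  1.9  -0.2   1.    0.49]
```

Call:
{"fn": "carry_out", "kwargs": {
  "moves": [
    [0,0,0.07,0,0,0],
    [0,0,0.07,0,0,0],
    [0,0,0,0,0,0],
    [0,0,0,0,0,0]
  ]
}}

```text
time: 5.65
ee_pos: [0.5278, -0.0823, 0.0837]
eef_rot: [0.615, 0.788, 0.0, 0.0]
ft_force: [-2.1, -2.3, 6.9]
width: 0.0004
grip_force: 4.1
```

```bash
python3 st.py
```

```text
t 5.65 s,w 0.2084 0.4918 tipz 0.0697 F [-2.1 -2.3  6.9] width 0.0004
[[-0.243, 0.97, 0.001], [0.97, 0.243, -0.0], [-0.0, 0.001, -1.0]] [-0.45  0.31  0.6   1.9  -0.21  0.99  0.49]
```

Call:
{"fn": "carry_out", "kwargs": {
  "moves": [
    [0,0,0.03,0,0,0],
    [-0.1,0,0.02,0,0,0],
    [-0.1,0,0.02,0,0,0],
    [-0.1,0,0.02,0,0,0],
    [-0.1,0,0,0,0,0],
    [-0.1,0,0,0,0,0],
    [0,0,0,0,0,0]
  ]
}}

```text
time: 6.52
ee_pos: [0.5332, -0.1024, 0.0824]
eef_rot: [0.615, 0.788, 0.001, 0.001]
ft_force: [-11.1, -2.2, 35.6]
width: 0.0007
grip_force: 16.8
```

```bash
python3 st.py;  python3 - <<'E'
from h import *
c=shot('scene'); cv2.imwrite('pics/s3.png',cv2.resize(c['pixels'][180:310,190:390,::-1],None,fx=4,fy=4,interpolation=cv2.INTER_CUBIC))
E
```

```text
t 6.53 s,w 0.2292 0.4922 tipz 0.0684 F [-11.1  -2.2  35.6] width 0.0007
[[-0.243, 0.97, 0.002], [0.97, 0.243, 0.001], [0.0, 0.002, -1.0]] [-0.41  0.33  0.61  1.88 -0.23  0.99  0.54]
```

View pics/s3.png

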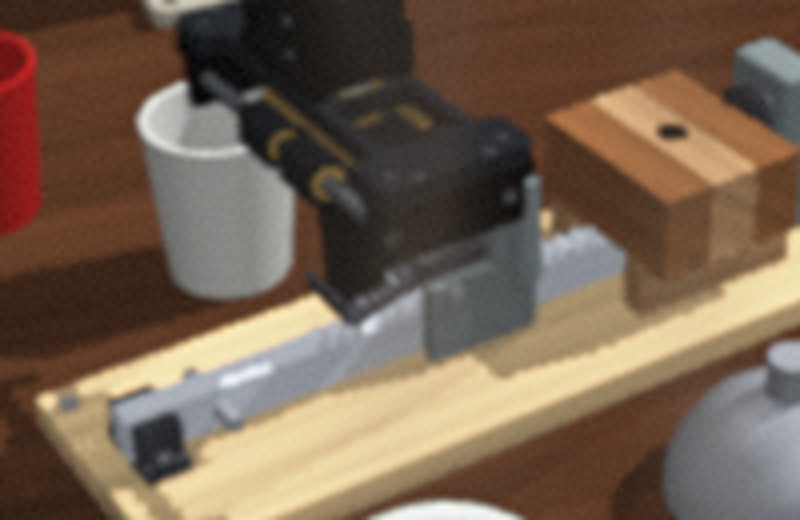

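The release is down and the jaw has slid: its body is now at x≈428 in the crop, where it was at 458. The press is harder than it needs to be, so I'll ease it slightly and push on.

Call:
{"fn": "carry_out", "kwargs": {
  "moves": [
    [0,0,-0.03,0,0,0],
    [-0.15,0,0,0,0,0],
    [-0.2,0,0,0,0,0],
    [-0.2,0,0,0,0,0],
    [-0.2,0,0,0,0,0],
    [0,0,0,0,0,0]
  ]
}}

```text
time: 7.32
ee_pos: [0.5403, -0.1319, 0.0828]
eef_rot: [0.616, 0.788, 0.001, 0.001]
ft_force: [-7.7, -2.4, 25.3]
width: 0.0004
grip_force: 12.3
```

```bash
python3 st.py
```

```text
t 7.33 s,w 0.2595 0.4918 tipz 0.0688 F [-7.7 -2.4 25.3] width 0.0004
[[-0.242, 0.97, 0.002], [0.97, 0.242, -0.0], [-0.001, 0.002, -1.0]] [-0.36  0.36  0.62  1.85 -0.25  1.01  0.6 ]
```

Call:
{"fn": "carry_out", "kwargs": {
  "moves": [
    [-0.2,0,-0.01,0,0,0],
    [-0.25,0,0,0,0,0],
    [-0.25,0,0,0,0,0],
    [-0.25,0,0,0,0,0],
    [-0.25,0,0,0,0,0],
    [-0.25,0,0,0,0,0],
    [-0.15,0,0,0,0,0],
    [0,0,0,0,0,0]
  ]
}}

```text
time: 8.32
ee_pos: [0.5554, -0.1941, 0.083]
eef_rot: [0.616, 0.788, 0.0, 0.001]
ft_force: [-7.2, -3.2, 20.5]
width: 0.0005
grip_force: 10.4
```

```bash
python3 st.py
```

```text
t 8.32 s,w 0.3236 0.4914 tipz 0.069 F [-7.2 -3.2 20.5] width 0.0005
[[-0.242, 0.97, 0.002], [0.97, 0.242, -0.001], [-0.001, 0.001, -1.0]] [-0.24  0.44  0.62  1.76 -0.29  1.03  0.73]
```

Call:
{"fn": "carry_out", "kwargs": {
  "moves": [
    [-0.12,0,0,0,0,0],
    [-0.12,0,0,0,0,0],
    [-0.1,0,0,0,0,0],
    [-0.08,0,0,0,0,0],
    [0,0,0,0,0,0],
    [0,0,0,0,0,0]
  ]
}}

```text
time: 9.07
ee_pos: [0.5591, -0.2053, 0.0822]
eef_rot: [0.614, 0.789, 0.002, -0.002]
ft_force: [-10.8, 12.3, 23.4]
width: 0.0003
grip_force: 14.2
```

```bash
python3 st.py
```

```text
t 9.07 s,w 0.3353 0.4922 tipz 0.0682 F [-10.8  12.3  23.4] width 0.0003
[[-0.246, 0.969, -0.002], [0.969, 0.246, 0.006], [0.006, -0.0, -1.0]] [-0.21  0.46  0.62  1.74 -0.3   1.05  0.76]
```

Call:
{"fn": "carry_out", "kwargs": {
  "moves": [
    [0.08,0,-0.1,0,0,0],
    [0.08,0,-0.15,0,0,0],
    [0.05,0,-0.2,0,0,0],
    [0.03,0,-0.3,0,0,0],
    [0,0,-0.8,0,0,0],
    [0,0,-0.9,0,0,0],
    [0,0,-0.9,0,0,0],
    [0.9,0,-0.3,0,0,0],
    [0.9,0,0,0,0,0],
    [0.9,0,0,0,0,0],
    [0.9,0,0,0,0,0],
    [0.9,0,0,0,0,0],
    [0.9,0,0,0,0,0],
    [0.9,0,0,0,0,0],
    [0.9,0,0,0,0,0],
    [0.9,0,0,0,0,0],
    [0,0,0,0,0,0]
  ]
}}

```text
time: 11.2
ee_pos: [0.4775, 0.117, 0.2275]
eef_rot: [0.614, 0.79, 0.0, 0.0]
ft_force: [1.0, -0.3, 0.4]
width: 0.0002
grip_force: 0.0
```

```bash
python3 st.py; python3 - <<'E'
from h import *
c=shot('top'); P=cloud(c); Z=P[...,2]
cv2.imwrite('pics/t4.png',cv2.resize(c['pixels'][190:300,225:425,::-1],None,fx=4,fy=4,interpolation=cv2.INTER_CUBIC))
a=np.deg2rad(14.1); t=np.array([np.sin(a),-np.cos(a)]); n=np.array([np.cos(a),np.sin(a)])
s=P[...,:2]@t; w=P[...,:2]@n
m=(abs(w-.4915)<.03)&(Z<.115)&(s>.17)
for lo in np.arange(.225,.365,.004):
    j=m&(s>=lo)&(s<lo+.004)&(abs(w-.4915)<.015); print(round(lo,3),j.sum(),np.median(Z[j]).round(4),Z[j].max().round(4))
j=m&(Z>.1); print('jawtop s',s[j].min(),s[j].max(),s[j].mean())
c=shot('scene'); cv2.imwrite('pics/s4.png',cv2.resize(c['pixels'][180:310,190:390,::-1],None,fx=4,fy=4,interpolation=cv2.INTER_CUBIC))
E
```

```text
t 11.2 s,w 0.0029 0.4917 tipz 0.2135 F [ 1.  -0.3  0.4] width 0.0002
[[-0.247, 0.969, 0.001], [0.969, 0.247, 0.001], [0.0, 0.001, -1.0]] [-0.75  0.03  0.43  1.84 -0.01  1.28 -0.07]
0.225 27 0.0412 0.0485
0.229 24 0.0431 0.0547
0.233 27 0.0442 0.0517
0.237 29 0.0455 0.0524
0.241 79 0.0799 0.1097
0.245 35 0.1073 0.1125
0.249 31 0.109 0.1117
0.253 27 0.1073 0.111
0.257 5 0.0872 0.0884
0.261 20 0.0872 0.0894
0.265 20 0.0625 0.0891
0.269 29 0.0629 0.0683
0.273 25 0.0629 0.0674
0.277 29 0.062 0.0673
0.281 27 0.0623 0.0679
0.285 32 0.0622 0.0697
0.289 31 0.0633 0.0685
0.293 25 0.0645 0.0684
0.297 32 0.0647 0.0784
0.301 21 0.0692 0.0762
0.305 42 0.0775 0.0835
0.309 32 0.0788 0.0828
0.313 34 0.0785 0.0822
0.317 27 0.079 0.0826
0.321 26 0.0791 0.0829
0.325 29 0.0781 0.0825
0.329 28 0.0784 0.0846
0.333 26 0.0782 0.0815
0.337 42 0.0797 0.0895
0.341 30 0.0902 0.0961
  return _methods._mean(a, axis=axis, dtype=dtype,
  ret = ret.dtype.type(ret / rcount)
Traceback (most recent call last):
ValueError: zero-size array to reduction operation maximum which has no identity
```

```bash
python3 - <<'E'
from h import *
c=load('top'); P=cloud(c); Z=P[...,2]
a=np.deg2rad(14.1); t=np.array([np.sin(a),-np.cos(a)]); n=np.array([np.cos(a),np.sin(a)])
s=P[...,:2]@t; w=P[...,:2]@n
j=(abs(w-.4915)<.03)&(s>.17)&(Z>.1)&(Z<.115); x=s[j]; print('jawtop s',np.percentile(x,[0,3,50,97,100]).round(4),j.sum(),cv2.minAreaRect(P[j][:,:2].astype(np.float32)))
j=(abs(abs(w-.4915)-.017)<.006)&(s>.285)&(s<.33)&(Z>.033)&(Z<.045); print('pin',j.sum(),np.percentile(s[j],[0,10,50,90,100]).round(4))
c=shot('scene'); A=c['pixels'][200:300,200:340,::-1]
B=shot('top')['pixels'][200:260,330:430,::-1]
f=lambda A,k:cv2.resize(A,None,fx=k,fy=k,interpolation=cv2.INTER_CUBIC)
A=f(A,4); B=f(B,4)[:200]
cv2.imwrite('pics/s5.png',np.vstack([A,cv2.copyMakeBorder(B,0,0,0,A.shape[1]-B.shape[1],cv2.BORDER_CONSTANT)]))
E
```

```text
jawtop s [0.2424 0.2428 0.2493 0.2566 0.2572] 169 ((0.5372980237007141, -0.12248989194631577), (0.04545481130480766, 0.01446735393255949), 13.423912048339844)
pin 29 [0.3029 0.3045 0.3085 0.3104 0.3114]
```

View pics/s5.png

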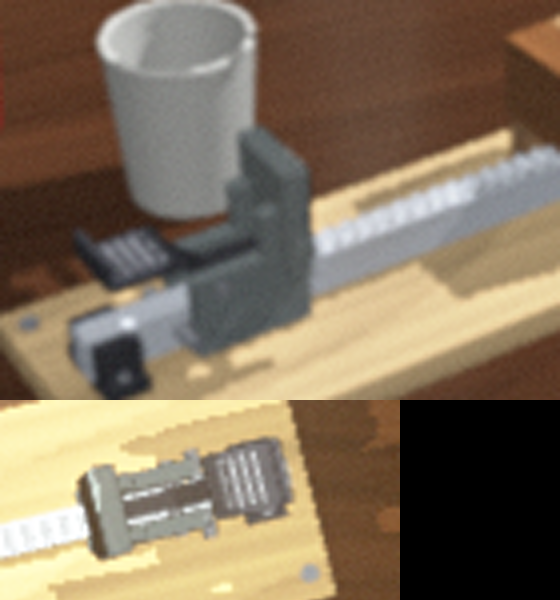

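The jaw's rear end sits against the pin at (185,335). The pad is level at 78.5 mm, so the release is up, and the other objects look untouched. The measured face-to-pin distance agrees with 64 mm to within about 1–2 mm. Handing in.

```bash
python3 -c "
from h import *
print(r.close_job())"
```

```text
the job is handed in; nothing more can be done
None
```

The job is handed in, though the call returned no verdict: the jaw was pushed home against the stop pin (face-to-pin distance right to within 1–2 mm), the release has sprung up, the arm is clear, and I saw nothing else disturbed.

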